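# Close the inspection case without a bang

### The job

Close the inspection case with your fingers, without ever gripping its lid: tip the standing lid forward until it starts to fall by itself, catch the falling lid on the back of your fingers well before it bangs down, and carry it gently all the way down until it is fully shut. Do not pinch or force the lid, do not shove or lift the case, and leave the tools in it and the things around it alone.

Things in the scene. Friction and masses are not known exactly. Their poses are not given: they have to be found in the camera images.
- case: Open grey steel case with aluminium rim, loose on the bench, 3.2 kg on rubber feet; 155 (its x) x 256 (its y) x 85 mm high. Origin: centre of the underside; x points from the front wall (77.5 mm from centre) to the hinge wall, y along the hinge, z up. Its front faces the robot's right and the robot. A caliper, a sleeve and a ring lie in cut-out foam inside, all below the rim
- hinge (a point): middle of the lid's hinge axis at the rear of the case, 83 mm from the case centre along its +x, 85 mm above the bench; axes as the case's
- lip (a point): Middle of the front edge, on the underside, of the lid's pull lip, 185.5 mm from the hinge axis. Lip: steel strip 130 mm wide, 5 to 7 mm thick, round edge, projecting 28 mm past the case's front wall, free space under it. Shut: 85 mm above the bench; lid upright: it is the top edge, at 270 mm. Axes turn with the lid: x from lip to hinge, y along the hinge, z out of the outer face
- lid (a joint): Lid angle, rad: 0 shut, pi/2 upright, 1.8 leaning back on its stop. Steel shell 16 mm deep, 0.5 kg within 15 percent. The stiff, damped hinge lets it stand where it is put between about 1.3 and 1.64; pulled forward below about 1.2 it falls shut by itself, slowly at first, in 1.5 to 3 s, ending at 0.9 to 1.2 rad/s. Carrying it takes about 2.5 N at the lip
- caliper: steel caliper, 63 x 200 x 7 mm, lying loose in the rear foam cut-out of the case; origin at the centre of its underside
- sleeve: ground steel sleeve, 35 mm thick, 106 mm long, seated tight in the front foam cut-out of the case, its top 72 mm above the bench; origin at the centre of its underside
- jar: bystander: white plastic jar with a red lid, 54 mm across, 69 mm high, standing on the bench beyond the case's far (-y) end; origin at the centre of its underside
- tee: bystander: brass tee fitting, 24 x 101 x 55 mm, on the bench beyond the case's near (+y) end; origin at the centre of its underside
- hexkey: bystander: dark hex key, 87 mm long, 8 mm high, flat on the bench to the right of the case; origin at the centre of its underside

How it is judged:
On the way, in this order (a step that is already met when the one before it is completed fails the run):
1. the lid has been tipped forward and falls by itself, clear of the fingers (value of joint lid between 0.35 and 1.35 rad and velocity of joint lid below -0.05 rad/s and contact force between the fingers and lid below 0.3 N), for 0.06 s.
2. the falling lid is caught: the fingers carry it, part-way down, no longer falling fast (value of joint lid between 0.15 and 1.15 rad and velocity of joint lid above -0.65 rad/s and contact force between the fingers and lid above 0.8 N), for 0.3 s.
At the end, for the whole second after the job is handed in: The lid is fully shut (within 0.02 rad, 4 mm at the lip) and at rest, the case stands flat within 12 mm of where it was, and the caliper still lies in its foam (value of joint lid below 0.02 rad and velocity of joint lid above -0.05 rad/s and distance of case from where it was at the start of the episode below 0.012 m and angle between case's own z axis and vertical below 0.03 rad and z of caliper in the frame of case below 0.055 m); the robot touches nothing.
It fails at once if the lid drops: over the last 20 degrees (0.35 rad), until the lip is within about 7 mm of shut, it comes down faster than 0.65 rad/s (about 12 cm/s at the lip) (value of joint lid between 0.04 and 0.35 rad and velocity of joint lid below -0.65 rad/s).
It fails at once if the lid is pinched or forced: more than 20 N between fingers and lid (contact force between the fingers and lid above 20 N).
It fails at once if the case is shoved more than 12 mm, lifted or tipped (distance of case from where it was at the start of the episode above 0.012 m or angle between case's own z axis and vertical above 0.05 rad).
It fails at once if a tool in the case is touched or shifted in its foam (distance of any of caliper, sleeve from where it was at the start of the episode above 0.018 m or contact force between the fingers and caliper above 0.5 N or contact force between the fingers and sleeve above 0.5 N).
It fails at once if a thing lying round the case is moved more than 15 mm (distance of any of jar, tee, hexkey from where it was at the start of the episode above 0.015 m).
It also fails if it takes over 45 s, if anything falls off the work surface, if the arm or the gripper's body presses on something with over 40 N, if the wrist force passes 120 N, or if a joint passes its speed limit or range.

### The arm

A 6-joint arm with a two-finger parallel gripper is mounted at the origin on a cart in front of the work surface, level with it; the furniture and walls round the work are solid. World frame = base frame: x ahead of the robot, y to its left, z up, the work surface at z = 0. Lengths are in m, angles in rad, forces in N, time in s.
With the tool pointing down it reaches from about 0.3 to 0.85 m from the base axis. Payload 4.2 kg.
Tool frame: the origin (TCP) lies on the mounting face of the last link; the fingertips stand 191 mm ahead of it and the grasp point (between the pads) lies 172 mm ahead of it; z points along the fingers, x is the direction in which the jaws open and shut, and the axes are right-handed (so a half turn about z gives the same grasp; the last joint's range is limited). The gripper opens to 91 mm and grips with 3 to 60 N. Pads are 32 mm wide; open, the fingers measure 118 mm over their backs; the gripper's body (76 mm by 178 mm) begins 60 mm behind the grasp point.
Start: joints at [-1.297, 0.32, 1.565, -0, 1.257, -0.02], TCP at [0.167, -0.55, 0.405] pointing down, gripper open.
Joint ranges: [-3.11, 3.11], [-0.84, 2.01], [0.21, 2.61], [-1.34, 4.49], [0.05, 2.63], [-2.56, 2.56]. Speed limits (rad/s): [2.57, 2.57, 3.14, 3.14, 3.14, 3.14].

### API

Orientations are given as a rotation vector (axis times angle).
In Python, from bench import bot gives the robot as it stands.
- The arm moves only by the tool step_arm, never from a script. Its argument "plan" is a list of rows, each a list of 3 entries, a list of its own where there are three numbers: the shift along the tool's x, y, z in units of 40 mm (1.0 is 40 mm), then the turn, a rotation vector about the tool's x, y, z in units of 5 degrees (1.0 is 5 degrees), then the opening, from -1 (shut) to 1 (fully open), so that 0 is half open. A call has 1 to 8 rows; each row is the pose to reach, as a shift and turn from the pose commanded when the call began, along the tool's axes at that moment; what a row does not reach only later rows make up. A row lasts 1/12 s, in which the tool goes at most 41.7 mm and 7.16 degrees, less where a joint would pass 70% of its speed; a pose out of reach is approached as far as the arm can. A call with a gripper value outside its range is refused whole. The fingers move at their own pace and stop on an object; "grip_force" is the grip in N (left out, the last holds). Time passes only in rows, so rows that repeat a pose let the fingers close. It gives the time, the measured TCP pose, the force and the opening at its end, in the units of the state.
- bot.get_obs(): the state, without advancing time (a new reading comes with each control period).
- bot.snapshot(name): name is "side" or "top"; returns a dict with "frame" (480x640x3 uint8, blue, green, red), "mtx" (3x3 intrinsics, pixels), "rvec" (rotation vector, rad) and "tvec" (3), from world to camera coordinates, as OpenCV has them. Camera axes: x right, y down, z forward; pixel columns grow to the right and rows downward; lengths in m; the calibration is good to about 2 mm. A picture is of the moment at which its call begins. There is no depth.
- bot.hand_in(): hands the job in, once; it reports no verdict.
The state is a dict: "time_s": time; "joint_positions": joint angles; "qvel": joint speeds; "effort": joint torques, N m; "tool_pos": TCP position; "eef_rot": TCP orientation; "ft_force": force on the tool from outside, world axes, zero at the start; "torque": the same for the moment, N m; "width": opening from 0.0 (shut) to 1.0 (fully open).
Only numpy, scipy, OpenCV 4.12 (cv2) and the standard library are available. Lean on these libraries where they do the work, as an engineer would, in place of code of your own. Each camera call takes 0.05 s, during which the arm holds its last target.

## Working session

There is one attempt and no reset: what is moved stays moved. The work goes in short steps, Python scripts to look and compute and a tool call to move; the robot and the scene stay as the last step left them, time stands still between calls to the robot, and variables do not carry over. Pictures are saved under pics/ and viewed, and the job is handed in when it is done.

Besides the shell and the picture viewer there is one more tool, called after ">>>" in YAML: its name, and indented under it one key for each argument. step_arm: Moves the arm, as the interface text tells. Its arguments: {"type":"object","properties":{"plan":{"type":"array"},"grip_force":{"type":"number"}},"required":["plan"]}

```bash
ls; mkdir -p pics
python3 - <<'E'
from bench import bot
import cv2
for n in("side","top"):
    s=bot.snapshot(n); cv2.imwrite(f"pics/{n}0.png",s["frame"]); print(n,s["mtx"].tolist(),s["rvec"],s["tvec"])
print(bot.get_obs())
E
```

```text
pics
side [[537.6394959147127, 0.0, 324.3649355852078], [0.0, 537.6394959147127, 232.22458620658963], [0.0, 0.0, 1.0]] [ 2.05594827 -0.09467357  0.0675455 ] [-0.58402531  0.11401782  1.10225632]
top [[433.1369068856837, 0.0, 320.5581556503823], [0.0, 433.1369068856837, 242.2715619481855], [0.0, 0.0, 1.0]] [ 2.14730227 -2.10821236  0.19123557] [-0.01650766  0.59615597  0.92860488]
{'time_s': 0.1, 'joint_positions': array([-1.29700630e+00,  3.20222729e-01,  1.56552723e+00,  1.81525706e-05,
        1.25739800e+00, -2.00149843e-02]), 'qvel': array([ 0.00032065, -0.00100907, -0.00359094,  0.00139035, -0.00068522,
       -0.00091571]), 'effort': array([ 4.26146735e-04, -4.13333166e+01, -2.32510024e+01,  7.29951099e-02,
        4.22784348e-02, -5.23179801e-05]), 'tool_pos': array([ 0.16647412, -0.55022466,  0.4040187 ]), 'eef_rot': array([-2.52189672e+00,  1.87178332e+00,  1.91504576e-03]), 'ft_force': array([0.50737671, 0.40837012, 1.00369426]), 'torque': array([-0.00567021, -0.01352023,  0.03580124]), 'width': 0.9970777166870487}
```

View pics/side0.png

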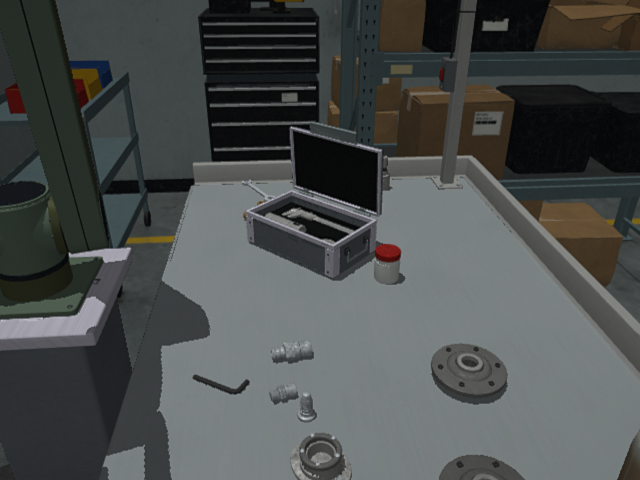

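View pics/top0.png

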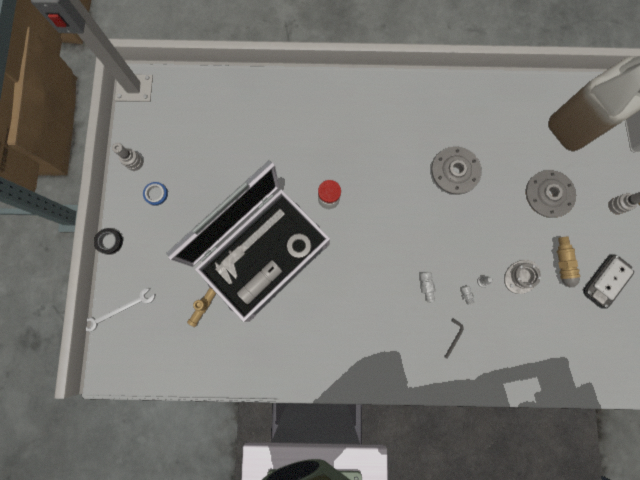

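The side view has the open case at about (315,225), with the jar at (387,262). In the top view the case centre is at about (262,257), its front facing lower right. I'll enlarge both.

Run:
```python
import cv2
a=cv2.imread("pics/top0.png")[150:340,155:345]; cv2.imwrite("pics/t1.png",cv2.resize(a,None,fx=3.1,fy=3.1,interpolation=cv2.INTER_CUBIC))
a=cv2.imread("pics/side0.png")[120:290,235:410]; cv2.imwrite("pics/s1.png",cv2.resize(a,None,fx=3.4,fy=3.4,interpolation=cv2.INTER_CUBIC))
```

```text
(no output)
```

View pics/t1.png

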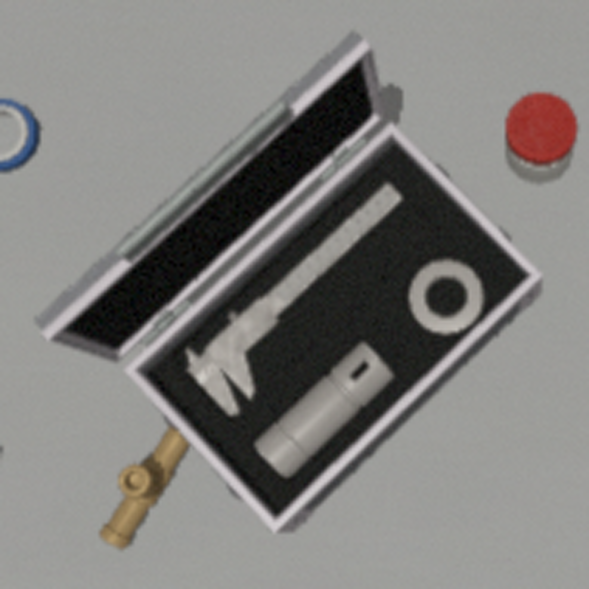

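View pics/s1.png

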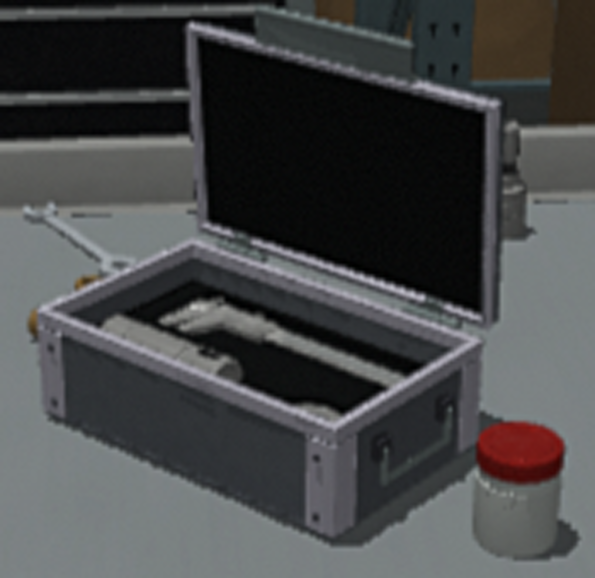

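```bash
cat > h.py <<'E'
import numpy as np, cv2
from scipy.spatial.transform import Rotation as R
from scipy.optimize import least_squares
CAL={"side":(np.array([[537.6394959147127,0,324.3649355852078],[0,537.6394959147127,232.22458620658963],[0,0,1]]),np.array([2.05594827,-0.09467357,0.0675455]),np.array([-0.58402531,0.11401782,1.10225632])),
"top":(np.array([[433.1369068856837,0,320.5581556503823],[0,433.1369068856837,242.2715619481855],[0,0,1]]),np.array([2.14730227,-2.10821236,0.19123557]),np.array([-0.01650766,0.59615597,0.92860488]))}
def proj(c,P):
    K,r,t=CAL[c]; return cv2.projectPoints(np.atleast_2d(P).astype(float),r,t,K,None)[0][:,0]
def ray(c,uv,z):
    K,r,t=CAL[c]; Rm=cv2.Rodrigues(r)[0]; C=-Rm.T@t
    d=Rm.T@np.linalg.inv(K)@np.array([*uv,1.]); return C+d*(z-C[2])/d[2]
def c2w(p,P):  # p=x,y,yaw
    c,s=np.cos(p[2]),np.sin(p[2]); P=np.atleast_2d(P)
    return np.c_[p[0]+c*P[:,0]-s*P[:,1],p[1]+s*P[:,0]+c*P[:,1],P[:,2]]
def lidpt(th,r,y,n): # r from hinge along lid toward lip, n out of outer face; th=0 shut
    return [.083-r*np.cos(th)+n*np.sin(th), y, .085+r*np.sin(th)+n*np.cos(th)]
E
cat > fit.py <<'E'
from h import *
t=lambda u,v:(155+(u+.5)/3.1-.5,150+(v+.5)/3.1-.5)
s=lambda u,v:(235+(u+.5)/3.4-.5,120+(v+.5)/3.4-.5)
rim=[[.0775,-.128,.085],[-.0775,-.128,.085],[-.0775,.128,.085],[.0775,.128,.085]]
tp=np.array([t(393,125),t(541,275),t(280,528),t(128,370)])
sp=np.array([s(478,340),s(338,435),s(42,318),s(198,240)])
tl=np.array([t(360,35),t(40,322)]); sl=np.array([s(498,102),s(190,27)])
for c,q in zip(rim,tp): print(ray("top",q,.085))
def f(p):
    W=c2w(p[:3],rim)
    L=c2w(p[:3],[lidpt(p[3],p[4],-.128,0),lidpt(p[3],p[4],.128,0)])
    return np.r_[(proj("top",W)-tp).ravel(),(proj("side",W)-sp).ravel(),(proj("side",L)-sl).ravel(), ]
r=least_squares(f,[.6,.1,.8,1.5,.16]); print(r.x,np.round(r.fun,1))
p=r.x
print("resid top lid",proj("top",c2w(p[:3],[lidpt(p[3],p[4],-.128,0.016),lidpt(p[3],p[4],.128,0.016)]))-tl)
print("hinge",c2w(p[:3],[.083,0,.085]))
print("jar",ray("top",t(541,128),.069),"tee",ray("top",t(140,490),.03))
E
python3 fit.py
```

```text
[0.70815464 0.08427461 0.085     ]
[ 0.59972066 -0.02437406  0.085     ]
[0.4199795  0.15183542 0.085     ]
[0.52673399 0.26344837 0.085     ]
[0.56505588 0.11810893 0.79350596 1.55589149 0.16184662] [ 0.3 -1.1  1.2 -1.  -0.4  0.2  0.2 -0.7  1.1  0.3 -0.7 -1.4 -1.3 -2.
 -1.8  0.3  0.1  0.6 -0.1 -0.7]
resid top lid [[-3.42401471 -4.8003745 ]
 [-3.62463978 -3.33860032]]
hinge [[0.62326798 0.17727271 0.085     ]]
jar [ 0.71281346 -0.02306015  0.069     ] tee [0.445276  0.2645126 0.03     ]
```

```bash
cat >> h.py <<'E'
CASE=np.array([.565,.118,.7935]); H=c2w(CASE,[.083,0,.085])[0]
xc=np.array([np.cos(CASE[2]),np.sin(CASE[2]),0]); yc=np.array([-xc[1],xc[0],0])
A=np.deg2rad(50)
def goal(tf,tz,yy=0,a=A):  # tip position: forward of hinge, world z, lateral
    d=np.cos(a)*xc+np.array([0,0,-np.sin(a)])
    Rm=np.c_[yc,np.cross(d,yc),d]
    tip=np.array([H[0],H[1],0])-tf*xc+yy*yc+[0,0,tz]
    return tip-.191*d,Rm
def rel(o,g):
    R0=R.from_rotvec(o["eef_rot"]).as_matrix()
    return np.round(R0.T@(g[0]-o["tool_pos"])/.04,2),np.round(np.rad2deg(R.from_matrix(R0.T@g[1]).as_rotvec())/5,2)
def tipstate(o):
    R0=R.from_rotvec(o["eef_rot"]).as_matrix(); t=o["tool_pos"]+.191*R0[:,2]
    v=t-[H[0],H[1],0]
    return dict(t=round(o["time_s"],2),f=round(-v@xc,4),y=round(v@yc,4),z=round(v[2],4),alpha=round(np.rad2deg(np.arcsin(-R0[2,2])),1),F=np.round(o["ft_force"],1),tcp=np.round(o["tool_pos"],4),xyerr=np.round(R0[:,0]@yc,3))
E
python3 - <<'E'
from h import *
from bench import bot
o=bot.get_obs(); print(R.from_rotvec(o["eef_rot"]).as_matrix().round(2),tipstate(o))
g=goal(.04,.37); print(g, rel(o,g))
E
```

```text
[[ 0.29 -0.96 -0.  ]
 [-0.96 -0.29  0.  ]
 [-0.   -0.   -1.  ]] {'t': 0.1, 'f': np.float64(0.8387), 'y': np.float64(-0.1843), 'z': np.float64(0.213), 'alpha': np.float64(89.9), 'F': array([0.5, 0.4, 1. ]), 'tcp': array([ 0.1665, -0.5502,  0.404 ]), 'xyerr': np.float64(-0.878)}
(array([0.50905122, 0.06113722, 0.51631449]), array([[-0.71281238,  0.53726893,  0.45082216],
       [ 0.70135477,  0.54604596,  0.45818696],
       [ 0.        ,  0.64278761, -0.76604444]])) (array([-12.15, -12.62,  -2.79]), array([ -2.64, -10.43,  28.67]))
```

```bash
sed -i 's/Rm=np.c_\[yc,np.cross(d,yc),d\]/Rm=np.c_[-yc,np.cross(d,-yc),d]/; s/R0\[:,0\]@yc/R0[:,0]@-yc/' h.py
python3 - <<'E'
from h import *
from bench import bot
o=bot.get_obs(); 
g=goal(.04,.37); print(rel(o,g))
E
```

```text
(array([-12.15, -12.62,  -2.79]), array([ 7.83, -1.98, -5.5 ]))
```

>>> step_arm:
  plan:
    - [[0,0,-1],[0,0,0],1]
    - [[-1,-1,-2],[1,0,-1],1]
    - [[-1.8,-1.8,-2.8],[2.4,-0.6,-1.7],1]
    - [[-2.5,-2.5,-2.8],[3.6,-0.9,-2.5],1]
    - [[-3.2,-3.2,-2.8],[4.8,-1.2,-3.4],1]
    - [[-3.9,-3.9,-2.8],[6,-1.5,-4.2],1]
    - [[-4.6,-4.6,-2.8],[7,-1.8,-4.9],1]
    - [[-5.3,-5.3,-2.8],[7.8,-2,-5.5],1]

```text
time_s: 0.77
tool_pos: [0.2961, -0.3073, 0.5166]
eef_rot: [-2.289, 0.933, -0.342]
ft_force: [0.6, -0.4, -0.0]
width: 0.999
```

Run:
```python
from h import *
from bench import bot
o=bot.get_obs(); print(tipstate(o),o["joint_positions"])
g=goal(.04,.37); print(rel(o,g))
```

```text
{'t': 0.77, 'f': np.float64(0.4517), 'y': np.float64(-0.1064), 'z': np.float64(0.3706), 'alpha': np.float64(49.9), 'F': array([ 0.6, -0.4, -0. ]), 'tcp': array([ 0.2961, -0.3073,  0.5166]), 'xyerr': np.float64(1.0)} [-1.04409603  0.05845636  1.70273037  0.67045018  1.59401533 -0.32873449]
(array([-2.63, -7.88,  6.65]), array([-0.02,  0.01,  0.03]))
```

>>> step_arm:
  plan:
    - [[-0.35,-1,0.85],[0,0,0],0]
    - [[-0.6,-1.7,1.45],[0,0,0],0]
    - [[-0.9,-2.6,2.2],[0,0,0],0]
    - [[-1.2,-3.5,3],[0,0,0],0]
    - [[-1.5,-4.4,3.7],[0,0,0],0]
    - [[-1.8,-5.3,4.5],[0,0,0],0]
    - [[-2.1,-6.2,5.2],[0,0,0],0]
    - [[-2.4,-7.1,6],[0,0,0],0]

```text
time_s: 1.43
tool_pos: [0.4624, -0.0181, 0.5148]
eef_rot: [-2.292, 0.937, -0.34]
ft_force: [0.5, -1.2, -0.5]
width: 0.504
```

>>> step_arm:
  plan:
    - [[-0.25,-0.8,0.65],[0,0,0],0]
    - [[-0.25,-0.8,0.65],[0,0,0],0]
    - [[-0.25,-0.8,0.65],[0,0,0],0]

```text
time_s: 1.68
tool_pos: [0.4843, 0.0184, 0.5146]
eef_rot: [-2.295, 0.932, -0.335]
ft_force: [-0.1, -0.2, -0.5]
width: 0.499
```

Run:
```python
from h import *
from bench import bot
o=bot.get_obs(); print(tipstate(o),o["joint_positions"],o["width"])
g=goal(.04,.37); print(rel(o,g))
for n in("side","top"):
    s=bot.snapshot(n); cv2.imwrite(f"pics/{n}2.png",s["frame"])
a=cv2.imread("pics/top2.png")[150:340,155:345]; b=cv2.imread("pics/side2.png")[80:270,235:425]
cv2.imwrite("pics/c2.png",np.hstack([cv2.resize(i,(400,400),interpolation=cv2.INTER_CUBIC) for i in(a,b)]))
```

```text
{'t': 1.68, 'f': np.float64(0.0884), 'y': np.float64(-0.0114), 'z': np.float64(0.3678), 'alpha': np.float64(50.2), 'F': array([-0.1, -0.2, -0.5]), 'tcp': array([0.4843, 0.0184, 0.5146]), 'xyerr': np.float64(1.0)} [-0.14154002  0.03100046  1.7357958   0.65031019  1.02590426  0.38344851] 0.4987935638038702
(array([-0.3 , -0.95,  0.73]), array([0.04, 0.06, 0.04]))
```

View pics/c2.png

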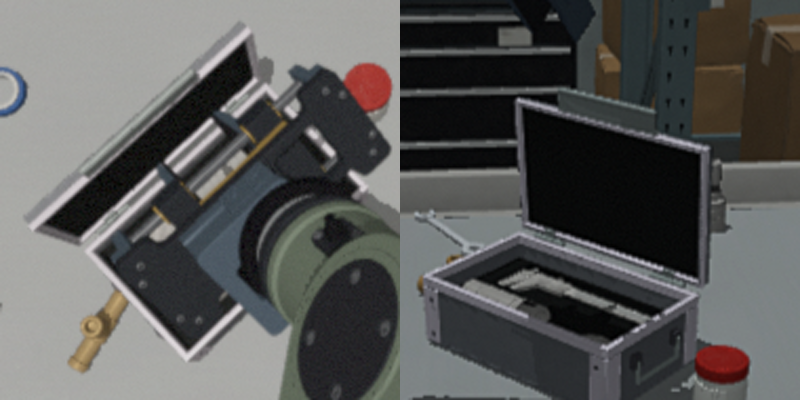

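Run:
```python
from h import *
for th in(1.4,1.5,1.556,1.6,1.65):
    W=c2w(CASE,[lidpt(th,.1855,.065,0),lidpt(th,.1855,-.065,0),lidpt(th,.16,.128,0),lidpt(th,.16,-.128,0)])
    print(th,((proj("side",W)-[235,120])*3.4).round().tolist(),((proj("top",W)-[155,150])*3.1).round().tolist())
```

```text
1.4 [[229.0, 21.0], [388.0, 61.0], [164.0, 38.0], [474.0, 120.0]] [[151.0, 284.0], [318.0, 130.0], [76.0, 361.0], [395.0, 67.0]]
1.5 [[247.0, 11.0], [405.0, 50.0], [180.0, 30.0], [489.0, 110.0]] [[128.0, 261.0], [296.0, 107.0], [57.0, 342.0], [377.0, 49.0]]
1.556 [[257.0, 7.0], [415.0, 46.0], [189.0, 26.0], [497.0, 106.0]] [[116.0, 248.0], [284.0, 95.0], [47.0, 331.0], [367.0, 38.0]]
1.6 [[265.0, 5.0], [423.0, 43.0], [195.0, 24.0], [503.0, 103.0]] [[107.0, 238.0], [274.0, 85.0], [39.0, 322.0], [359.0, 30.0]]
1.65 [[274.0, 2.0], [431.0, 40.0], [203.0, 22.0], [510.0, 100.0]] [[96.0, 227.0], [264.0, 75.0], [30.0, 313.0], [350.0, 22.0]]
```

Run:
```python
from h import *
from bench import bot
o=bot.get_obs(); print(tipstate(o))
print(rel(o,goal(-.05,.335)),rel(o,goal(-.036,.277)))
```

```text
{'t': 1.78, 'f': np.float64(0.0905), 'y': np.float64(-0.0133), 'z': np.float64(0.368), 'alpha': np.float64(50.2), 'F': array([-0.6, -0.6,  0.1]), 'tcp': array([0.4837, 0.016 , 0.5148]), 'xyerr': np.float64(1.0)}
(array([-0.33, -2.15,  2.88]), array([0.04, 0.02, 0.01])) (array([-0.33, -0.96,  3.77]), array([0.04, 0.02, 0.01]))
```

>>> step_arm:
  plan:
    - [[-0.1,-0.6,0.7],[0,0,0],0]
    - [[-0.2,-1.2,1.4],[0,0,0],0]
    - [[-0.33,-1.7,2.2],[0,0,0],0]
    - [[-0.33,-2.15,2.9],[0,0,0],0]
    - [[-0.33,-2.15,2.9],[0,0,0],0]
    - [[-0.33,-1.6,3.3],[0,0,0],0]
    - [[-0.33,-1,3.75],[0,0,0],0]
    - [[-0.33,-1,3.75],[0,0,0],0]

```text
time_s: 2.45
tool_pos: [0.5611, 0.1134, 0.4195]
eef_rot: [-2.299, 0.946, -0.326]
ft_force: [-1.2, -0.2, -1.7]
width: 0.501
```

```bash
cat > look.py <<'E'
from h import *
from bench import bot
import sys
k=sys.argv[1]
o=bot.get_obs(); print(tipstate(o))
for n in("side","top"):
    s=bot.snapshot(n); cv2.imwrite(f"pics/{n}{k}.png",s["frame"])
a=cv2.imread(f"pics/top{k}.png")[150:340,155:345]; b=cv2.imread(f"pics/side{k}.png")[80:270,235:425]
cv2.imwrite(f"pics/c{k}.png",np.hstack([cv2.resize(i,(400,400),interpolation=cv2.INTER_CUBIC) for i in(a,b)]))
E
python3 look.py 3
```

```text
{'t': 2.45, 'f': np.float64(-0.0317), 'y': np.float64(0.0006), 'z': np.float64(0.2716), 'alpha': np.float64(50.8), 'F': array([-1.2, -0.2, -1.7]), 'tcp': array([0.5611, 0.1134, 0.4195]), 'xyerr': np.float64(1.0)}
```

View pics/c3.png

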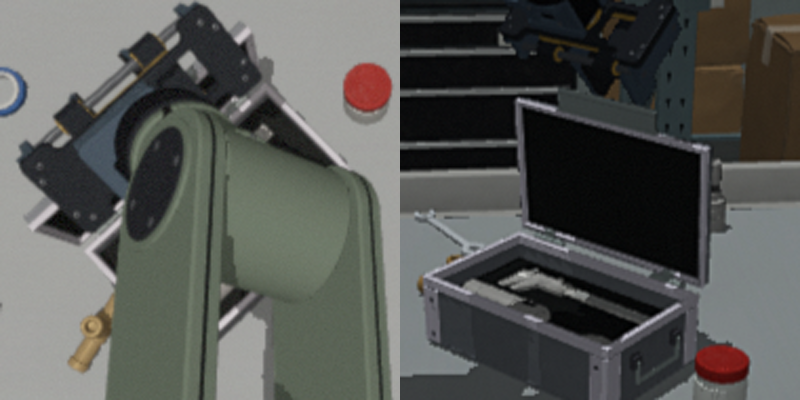

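The side crop shows the fingers reaching down just behind the lip at about (625,100). The lid is still upright and nothing else has moved. I'll pull gently forward.

>>> step_arm:
  plan:
    - [[0,0.12,-0.06],[0,0,0],0]
    - [[0,0.25,-0.12],[0,0,0],0]
    - [[0,0.38,-0.18],[0,0,0],0]
    - [[0,0.51,-0.24],[0,0,0],0]
    - [[0,0.64,-0.3],[0,0,0],0]
    - [[0,0.77,-0.36],[0,0,0],0]
    - [[0,0.9,-0.41],[0,0,0],0]
    - [[0,1.02,-0.47],[0,0,0],0]

```text
time_s: 3.22
tool_pos: [0.5325, 0.0846, 0.414]
eef_rot: [-2.292, 0.937, -0.34]
ft_force: [0.7, 0.4, 2.2]
width: 0.503
```

```bash
python3 look.py 4
```

```text
{'t': 3.22, 'f': np.float64(0.0072), 'y': np.float64(-0.0001), 'z': np.float64(0.2674), 'alpha': np.float64(50.2), 'F': array([0.7, 0.4, 2.2]), 'tcp': array([0.5325, 0.0846, 0.414 ]), 'xyerr': np.float64(1.0)}
```

View pics/c4.png

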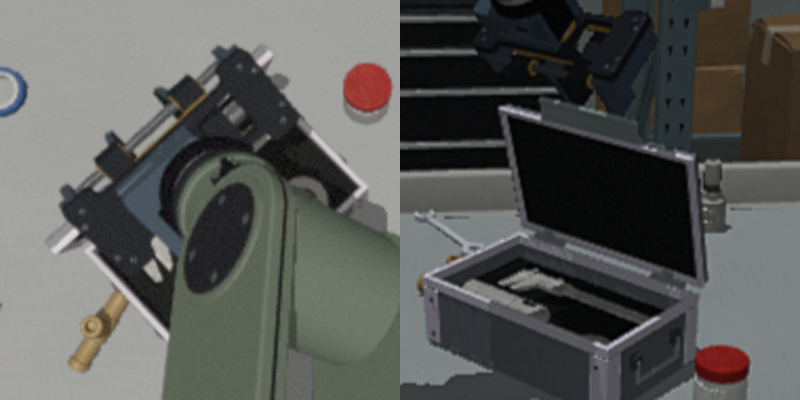

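>>> step_arm:
  plan:
    - [[0,0.13,-0.06],[0,0,0],0]
    - [[0,0.26,-0.12],[0,0,0],0]
    - [[0,0.39,-0.18],[0,0,0],0]
    - [[0,0.52,-0.24],[0,0,0],0]
    - [[0,0.65,-0.3],[0,0,0],0]
    - [[0,0.78,-0.34],[0,0,0],0]

```text
time_s: 3.82
tool_pos: [0.5096, 0.0612, 0.4042]
eef_rot: [-2.292, 0.938, -0.339]
ft_force: [0.0, -0.0, 0.3]
width: 0.498
```

```bash
python3 look.py 5
python3 - <<'E'
from h import *
for th in(1.0,1.1,1.2,1.3,1.4,1.5):
    W=c2w(CASE,[lidpt(th,.162,.128,0),lidpt(th,.162,-.128,0)])
    print(th,((proj("side",W)-[235,80])*400/190+[400,0]).round().tolist())
E
```

```text
{'t': 3.82, 'f': np.float64(0.04), 'y': np.float64(-0.0001), 'z': np.float64(0.2575), 'alpha': np.float64(50.2), 'F': array([ 0. , -0. ,  0.3]), 'tcp': array([0.5096, 0.0612, 0.4042]), 'xyerr': np.float64(1.0)}
1.0 [[464.0, 140.0], [657.0, 196.0]]
1.1 [[473.0, 129.0], [666.0, 184.0]]
1.2 [[482.0, 120.0], [675.0, 174.0]]
1.3 [[492.0, 112.0], [684.0, 164.0]]
1.4 [[501.0, 106.0], [693.0, 157.0]]
1.5 [[511.0, 101.0], [703.0, 151.0]]
```

View pics/c5.png

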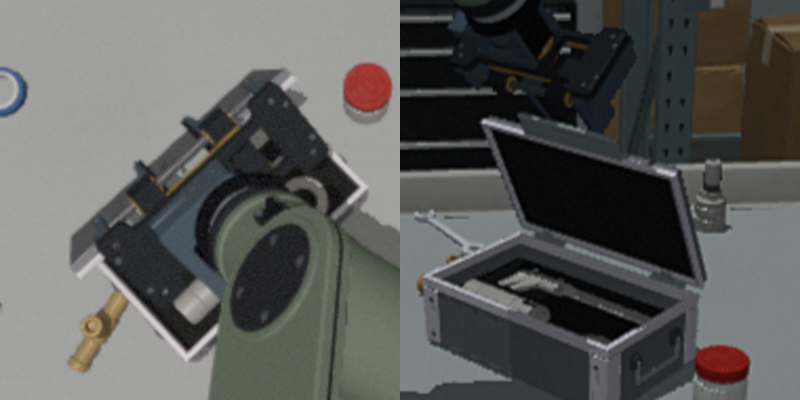

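Side crop: lid corner at (482,119), so the lid is at about 1.21 rad. Next I push a little further, retract, and start sweeping round under it.

>>> step_arm:
  plan:
    - [[0,0.16,-0.05],[0,0,0],0]
    - [[0,0.32,-0.1],[0,0,0],0]
    - [[0,0.48,-0.14],[0,0,0],0]
    - [[0,0.6,-0.17],[0,0,0],0]
    - [[0,0.55,-0.8],[0,0,0],0]
    - [[0,0.6,-1.4],[0,0,0],0]
    - [[0,1.3,-1.75],[0,0,0],0]
    - [[0,2.03,-1.85],[0,0,0],0]

```text
time_s: 4.58
tool_pos: [0.4328, -0.0174, 0.4117]
eef_rot: [-2.291, 0.933, -0.348]
ft_force: [-0.4, -0.2, -0.4]
width: 0.504
```

```bash
cat > look1.py <<'E'
from h import *
from bench import bot
import sys
k=sys.argv[1]
o=bot.get_obs(); print(tipstate(o))
s=bot.snapshot("side")
b=s["frame"][110:300,225:415]
cv2.imwrite(f"pics/d{k}.png",cv2.resize(b,None,fx=3,fy=3,interpolation=cv2.INTER_CUBIC))
E
python3 look1.py 6
python3 - <<'E'
from h import *
for th in np.arange(.0,1.25,.1):
    W=c2w(CASE,[lidpt(th,.162,.128,0),lidpt(th,.162,-.128,0),lidpt(th,.1855,-.065,0)])
    print(round(th,1),((proj("side",W)-[225,110])*3).round().tolist())
E
```

```text
{'t': 4.58, 'f': np.float64(0.1493), 'y': np.float64(-0.0014), 'z': np.float64(0.2655), 'alpha': np.float64(49.9), 'F': array([-0.4, -0.2, -0.4]), 'tcp': array([ 0.4328, -0.0174,  0.4117]), 'xyerr': np.float64(1.0)}
0.0 [[61.0, 304.0], [324.0, 409.0], [231.0, 393.0]]
0.1 [[60.0, 285.0], [325.0, 388.0], [231.0, 369.0]]
0.2 [[61.0, 264.0], [327.0, 366.0], [234.0, 344.0]]
0.3 [[64.0, 244.0], [332.0, 343.0], [238.0, 318.0]]
0.4 [[68.0, 223.0], [337.0, 319.0], [244.0, 291.0]]
0.5 [[73.0, 202.0], [344.0, 296.0], [251.0, 265.0]]
0.6 [[81.0, 182.0], [352.0, 273.0], [261.0, 239.0]]
0.7 [[89.0, 162.0], [362.0, 250.0], [271.0, 214.0]]
0.8 [[99.0, 143.0], [372.0, 229.0], [283.0, 189.0]]
0.9 [[110.0, 125.0], [384.0, 209.0], [296.0, 167.0]]
1.0 [[121.0, 109.0], [396.0, 190.0], [311.0, 146.0]]
1.1 [[134.0, 94.0], [408.0, 173.0], [325.0, 127.0]]
1.2 [[147.0, 81.0], [421.0, 157.0], [341.0, 110.0]]
```

View pics/d6.png

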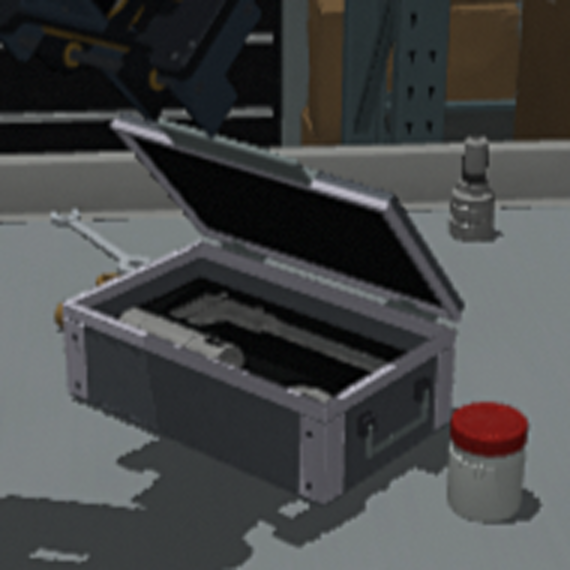

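Lid corner at (113,121) puts it at about 0.93 rad and falling freely, with the fingers clear above it. I'll carry on sweeping round in front and in under it.

>>> step_arm:
  plan:
    - [[0,1.02,0.0],[0,0,0],0]
    - [[0,1.97,0.35],[0,0,0],0]
    - [[0,2.3,0.9],[0,0,0],0]
    - [[0,2.12,1.75],[0,0,0],0]
    - [[0,2.18,1.83],[0,0,0],0]
    - [[0,2.28,1.88],[0,0,0],0]

```text
time_s: 5.13
tool_pos: [0.418, -0.0318, 0.292]
eef_rot: [-2.293, 0.937, -0.336]
ft_force: [0.4, 0.0, -1.1]
width: 0.497
```

```bash
python3 look1.py 7
```

```text
{'t': 5.13, 'f': np.float64(0.1706), 'y': np.float64(0.0004), 'z': np.float64(0.1453), 'alpha': np.float64(50.2), 'F': array([ 0.4,  0. , -1.1]), 'tcp': array([ 0.418 , -0.0318,  0.292 ]), 'xyerr': np.float64(1.0)}
```

View pics/d7.png

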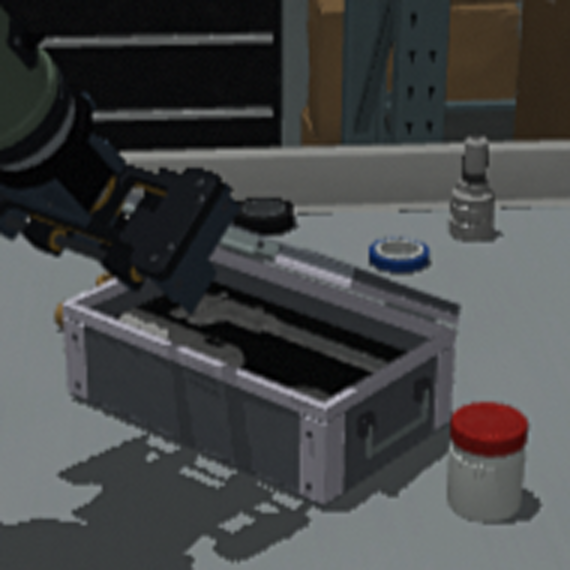

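>>> step_arm:
  plan:
    - [[0,0.02,0.01],[0,0,0],0]
    - [[0,0.07,0.03],[0,0,0],0]
    - [[0,0.13,0.06],[0,0,0],0]
    - [[0,0.19,0.08],[0,0,0],0]
    - [[0,0.24,0.1],[0,0,0],0]

```text
time_s: 5.6
tool_pos: [0.4143, -0.0359, 0.284]
eef_rot: [-2.292, 0.938, -0.341]
ft_force: [-0.0, 0.8, -1.3]
width: 0.498
```

```bash
python3 look1.py 8
```

```text
{'t': 5.6, 'f': np.float64(0.176), 'y': np.float64(-0.0005), 'z': np.float64(0.1374), 'alpha': np.float64(50.1), 'F': array([-0. ,  0.8, -1.3]), 'tcp': array([ 0.4143, -0.0359,  0.284 ]), 'xyerr': np.float64(1.0)}
```

View pics/d8.png

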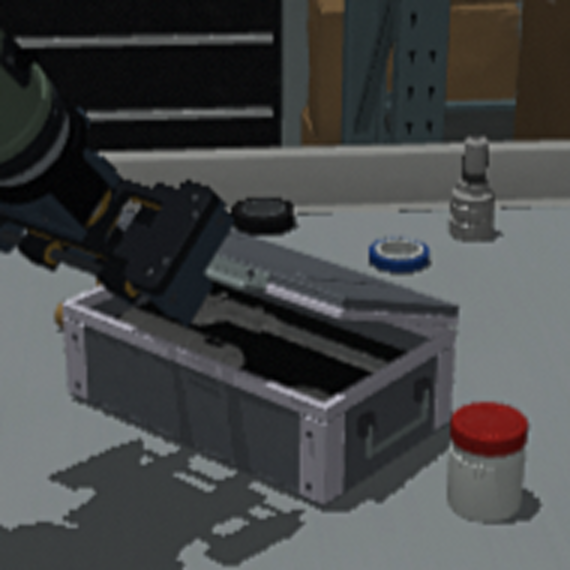

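>>> step_arm:
  plan:
    - [[0,0.02,0.0],[0,0,0],0]
    - [[0,0.06,0.02],[0,0,0],0]

```text
time_s: 5.82
tool_pos: [0.4136, -0.0367, 0.2819]
eef_rot: [-2.292, 0.937, -0.34]
ft_force: [-1.1, -0.2, -1.1]
width: 0.499
```

```bash
python3 look1.py 9
```

```text
{'t': 5.82, 'f': np.float64(0.177), 'y': np.float64(-0.0005), 'z': np.float64(0.1353), 'alpha': np.float64(50.1), 'F': array([-1.1, -0.2, -1.1]), 'tcp': array([ 0.4136, -0.0367,  0.2819]), 'xyerr': np.float64(1.0)}
```

View pics/d9.png

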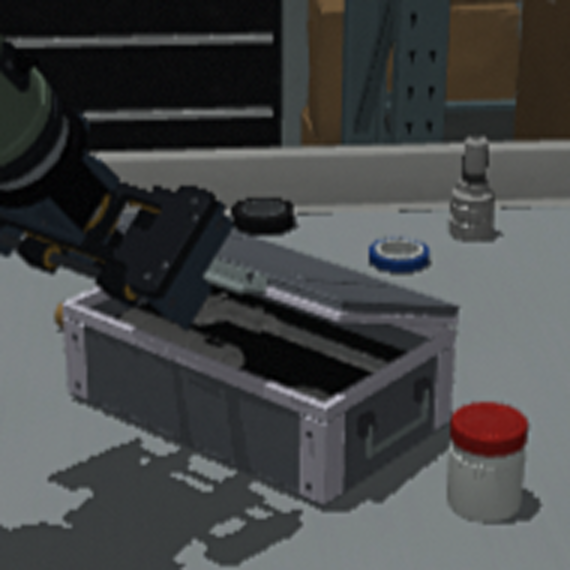

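The lid has stayed almost still over 0.2 s, its corner at (340,312) giving about 0.42 rad, so it's resting on the fingers. I'll hold briefly, then lower it slowly.

>>> step_arm:
  plan:
    - [[0,0.0,0.0],[0,0,0],0]
    - [[0,0.02,0.01],[0,0,0],0]
    - [[0,0.06,0.04],[0,0,0],0]
    - [[0,0.12,0.09],[0,0,0],0]
    - [[0,0.19,0.14],[0,0,0],0]
    - [[0,0.27,0.2],[0,0,0],0]
    - [[0,0.35,0.26],[0,0,0],0]
    - [[0,0.43,0.32],[0,0,0],0]

```text
time_s: 6.53
tool_pos: [0.4099, -0.0403, 0.2603]
eef_rot: [-2.293, 0.938, -0.339]
ft_force: [-3.3, -3.6, -0.2]
width: 0.501
```

```bash
python3 look1.py 10
```

```text
{'t': 6.53, 'f': np.float64(0.1823), 'y': np.float64(-0.0003), 'z': np.float64(0.1136), 'alpha': np.float64(50.2), 'F': array([-3.3, -3.6, -0.2]), 'tcp': array([ 0.4099, -0.0403,  0.2603]), 'xyerr': np.float64(1.0)}
```

View pics/d10.png

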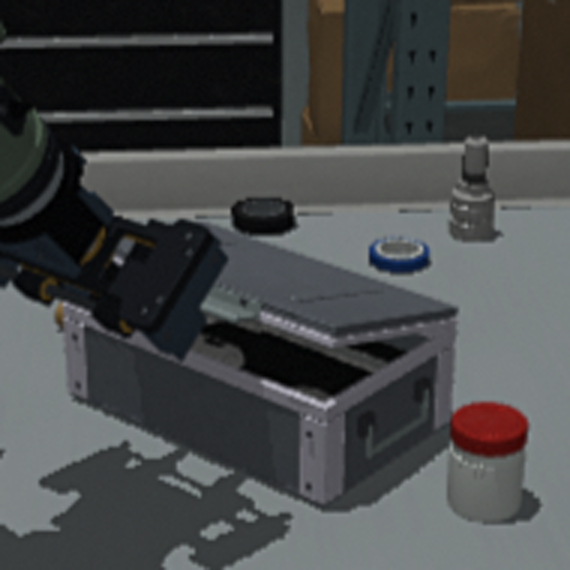

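>>> step_arm:
  plan:
    - [[0,0.08,0.05],[0,0,0],0]
    - [[0,0.16,0.1],[0,0,0],0]
    - [[0,0.24,0.16],[0,0,0],0]
    - [[0,0.32,0.22],[0,0,0],0]
    - [[0,0.4,0.29],[0,0,0],0]
    - [[0,0.48,0.36],[0,0,0],0]
    - [[0,0.56,0.43],[0,0,0],0]
    - [[0,0.63,0.5],[0,0,0],0]

```text
time_s: 7.25
tool_pos: [0.4055, -0.0448, 0.2289]
eef_rot: [-2.292, 0.938, -0.339]
ft_force: [-1.1, -1.2, -1.5]
width: 0.502
```

```bash
python3 look1.py 11
```

```text
{'t': 7.25, 'f': np.float64(0.1885), 'y': np.float64(-0.0002), 'z': np.float64(0.0823), 'alpha': np.float64(50.2), 'F': array([-1.1, -1.2, -1.5]), 'tcp': array([ 0.4055, -0.0448,  0.2289]), 'xyerr': np.float64(1.0)}
```

View pics/d11.png

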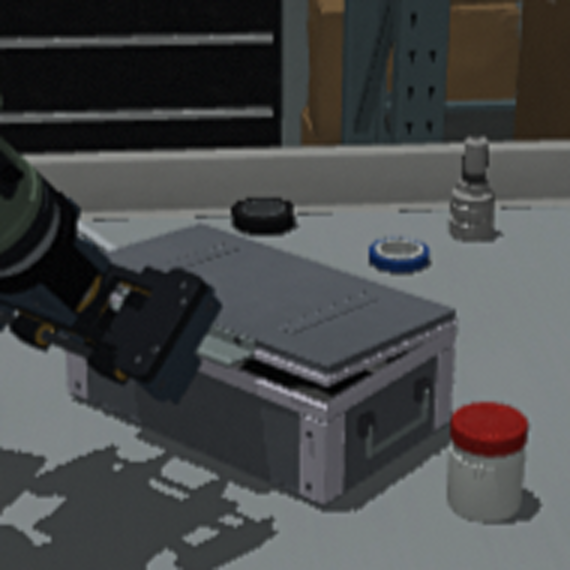

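>>> step_arm:
  plan:
    - [[0,0.07,0.06],[0,0,0],0]
    - [[0,0.14,0.12],[0,0,0],0]
    - [[0,0.2,0.17],[0,0,0],0]
    - [[0,0.26,0.22],[0,0,0],0]
    - [[0,0.32,0.27],[0,0,0],0]
    - [[0,0.38,0.32],[0,0,0],0]
    - [[0,0.44,0.37],[0,0,0],0]
    - [[0,0.5,0.42],[0,0,0],0]

```text
time_s: 7.97
tool_pos: [0.4024, -0.0481, 0.2036]
eef_rot: [-2.292, 0.937, -0.34]
ft_force: [-0.0, 0.3, 0.1]
width: 0.499
```

```bash
python3 look1.py 12
```

```text
{'t': 7.97, 'f': np.float64(0.1929), 'y': np.float64(-0.0005), 'z': np.float64(0.057), 'alpha': np.float64(50.1), 'F': array([-0. ,  0.3,  0.1]), 'tcp': array([ 0.4024, -0.0481,  0.2036]), 'xyerr': np.float64(1.0)}
```

View pics/d12.png

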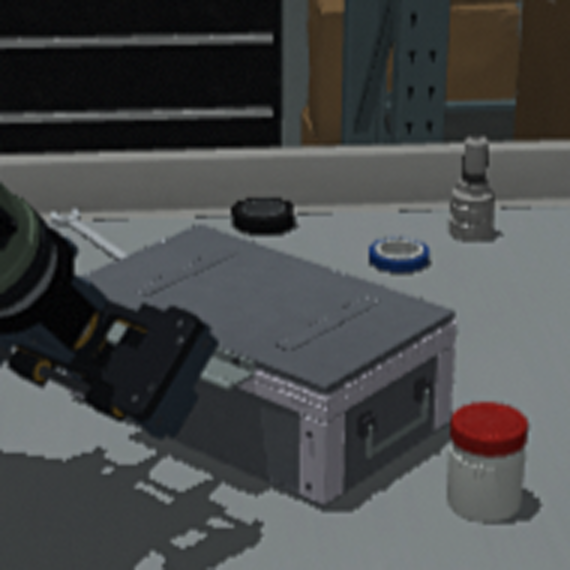

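The lid is down flat and the force reads about 0. I'll withdraw forward, clear of the lip.

>>> step_arm:
  plan:
    - [[0,0.3,-0.2],[0,0,0],0]
    - [[0,0.7,-0.7],[0,0,0],0]
    - [[0,1.2,-1.3],[0,0,0],0]
    - [[0,1.6,-1.9],[0,0,0],0]
    - [[0,2,-2.4],[0,0,0],0]
    - [[0,2,-3],[0,0,0],0]
    - [[0,2,-3.3],[0,0,0],0]
    - [[0,2,-3.3],[0,0,0],0]

```text
time_s: 8.68
tool_pos: [0.2998, -0.1535, 0.2552]
eef_rot: [-2.292, 0.939, -0.346]
ft_force: [1.2, 0.3, 0.4]
width: 0.501
```

```bash
python3 look1.py 13; python3 look.py 13
```

```text
{'t': 8.68, 'f': np.float64(0.3401), 'y': np.float64(-0.0022), 'z': np.float64(0.1086), 'alpha': np.float64(50.1), 'F': array([1.2, 0.3, 0.4]), 'tcp': array([ 0.2998, -0.1535,  0.2552]), 'xyerr': np.float64(1.0)}
{'t': 8.73, 'f': np.float64(0.3395), 'y': np.float64(-0.0015), 'z': np.float64(0.1078), 'alpha': np.float64(50.1), 'F': array([ 0. , -0.5, -0.9]), 'tcp': array([ 0.3   , -0.1529,  0.2544]), 'xyerr': np.float64(1.0)}
```

View pics/d13.png

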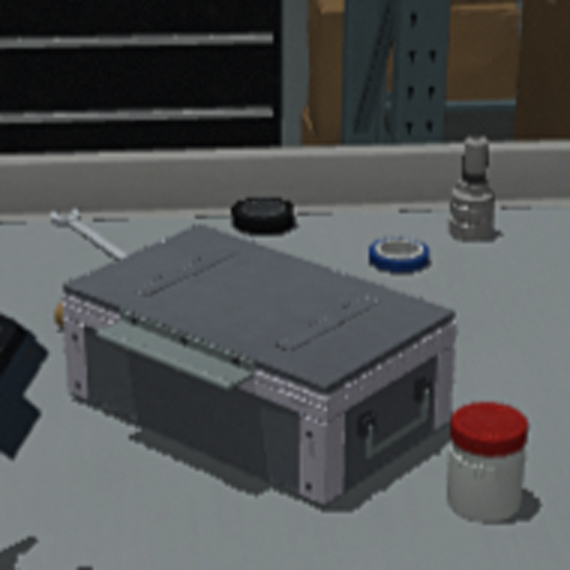

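View pics/top13.png

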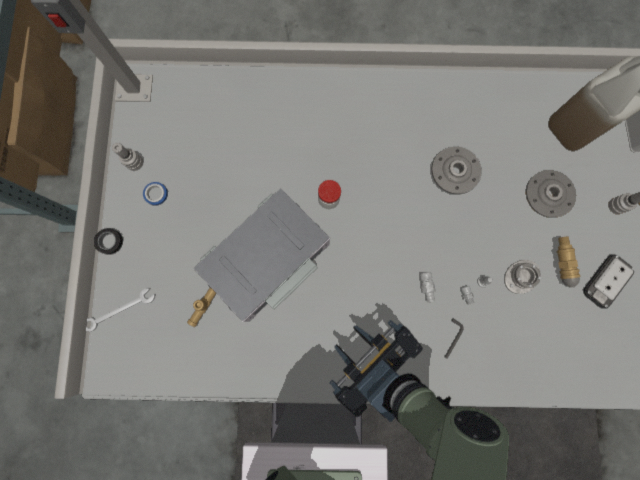

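Both views show the lid flat, with an even seam. The case corners at (329,240) and (247,320), the jar at (329,192) and the hex key at (455,337) are where they were, and the gripper is well clear. Handing in.

Run:
```python
from bench import bot
print(bot.hand_in())
```

```text
the job is handed in; nothing more can be done
None
```

The case is shut and the job is handed in at about 8.8 s of the 45 s allowed. `hand_in()` gave no verdict.

- **Tip:** I hooked half-open fingers over the lip from behind and drew the lid forward past about 1.2 rad. I then pulled the fingers clear, and the lid fell freely; a picture showed it at about 0.93 rad.
- **Catch and lower:** I swept the hand round the front and in under the lip. It caught the lid at about 0.4 rad and carried it down at roughly 0.3 rad/s. Once the lid was flat I withdrew.

**Last checks:**
- Both cameras show the lid flat on the rim with an even seam.
- The case, jar, tee and hex key look the same in the pictures as before.
- The tools can't be seen under the shut lid, and nothing touched them that I could see.
- The gripper is well clear of the case, and the force reading is only noise (about 1 N).

**Limits of the checks:**
- **Lid angle and speed:** I estimated these from pictures, to about 0.03 rad.
- **Catch force:** it read only 1–1.5 N, near the noise, so I judged the catch mainly from the lid staying still on the fingers.
- **Lowering force:** one reading during the descent rose to about 5 N sideways, well below the 20 N limit. I eased the path, and the next reading was about 2 N.

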